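Peel a fresh tray off the clinging stack at the cheese stall

TASK

We need a fresh tray at the cutting board for the next slices: take the wooden cover off the stack of white trays and lean it at a slant against the tower of cheese wheels, foot on the table and handle side outwards, then let go of it. The trays cling together, so peel off the top tray by raising one corner well up while the opposite corner is still nested, and leave the rest of the stack standing in its place. Finish still holding that tray, level and clear of everything, centred about 15 cm above the cutting board, and leave the other wares undisturbed.

Things in the scene. Friction and masses are not known exactly. Their poses are not given: they have to be found in the camera images.
- cover: loose wooden board, 225 x 165 x 10 mm, 0.3 kg, lying at the start on the top tray's rim, square to it within a few degrees, underside 100 mm above the table. Origin: centre of its flat underside. x along its length, z out of the handle side. A batten handle runs along x on the middle of its upper face: 150 long, 22 wide (y), 30 mm high
- cover_grip (a point): point inside the batten handle of the cover, at the middle of its length and 17 mm above the board's upper face (27 mm above the cover's underside)
- wheels: fixed tower of three orange cheese wheels, each 260 mm across with bulging sides and 75 mm high, 225 mm in all. Origin: on the table, under the point of its side with the smallest world x; the tower's upright axis stands 130 mm from there along the world's +x
- tray: top tray, loose, white with a thin blue line, 0.2 kg, 30 mm high. Origin: centre of its underside, 70 mm up while nested; x along its length. Outline 220 x 160 mm, corners cut at 45 degrees (32 mm off each side). Upright rim 10 mm thick, z = 16 to 30 mm, all round; a shoulder inside it at z = 16 mm, 5 mm wide, then the wall. Its foot (198 x 138 x 16 mm) sits in the tray below
- corner_a (a point): top of the rim (tray z = 30 mm, middle of its thickness) at the middle of the tray's cut corner at -x, -y (90.5 and 60.5 mm from its centre), facing corner_c across the tray. The rim of a cut corner (45 mm long) can be pinched from above at right angles to the cut, one finger inside the tray, tips no lower than z = 17 mm; outside, the stack's rims below are flush with it
- corner_b (a point): the same for the cut corner at -x, +y. Facing corner_d
- corner_c (a point): the same for the cut corner at +x, +y. Facing corner_a
- corner_d (a point): the same for the cut corner at +x, -y. Facing corner_b
- rest: rest of the stack: five such trays, one loose piece, 1.5 kg, 86 mm high. Origin: centre of its underside, on the table; x along its length. Six sprung lips inside its top rim (cut corners, middles of the long sides) hold the top tray, 2 N each: they catch after 4 mm of lift at that place and slip off by 14 mm. A corner raised alone peels with about 6 N; a level pull takes 12 N and jerks free
- board: fixed wooden cutting board, 260 x 200 x 24 mm (x, y, z), with a block of cheese up to 82 mm high at its +x end and a flat two-handled knife across its -x end. Origin: centre of its underside, on the table
- table: the wine-red table top, its surface at height 0 (origin in that plane)
- pack_yellow: bystander: wrapped pack of yellow cheese, 110 x 75 x 45 mm. Origin: centre of its underside
- pack_orange: bystander: wrapped pack of orange cheese, 110 x 75 x 45 mm. Origin: centre of its underside
- honey: bystander: amber jar, 60 mm across, 85 mm high. Origin: centre of its underside
- stick_cup: bystander: white cup, 66 mm across, 70 mm high. Origin: centre of its underside
- price_slate: bystander: small dark slate in a wooden foot, 45 x 110 x 80 mm. Origin: centre of its underside
- spatula: bystander: spatula with a dark wooden handle lying flat, 280 mm long along its x. Origin: the middle of its length, on the table
Not all that is in view belongs to the job. There is more than one size of the tray; the one meant has the size given above.

How it is judged:
By the outcome, as a careful person would: the job done as asked, in the order asked, and still so for the second after the job is handed in, while the arm keeps its last pose, push and grip.
It also fails if it takes over 61 s, if anything falls off the work surface, if the arm or the gripper's body presses on something with over 40 N, if the wrist force passes 120 N, or if a joint passes its speed limit or range.

ROBOT

A 6-joint arm with a two-finger parallel gripper is mounted at the origin on the work surface. World frame = base frame: x ahead of the robot, y to its left, z up, the work surface at z = 0. Lengths are in mm, angles in degrees, forces in N, time in s.
With the tool pointing down it reaches from about 300 to 850 mm from the base axis. Payload 4.2 kg.
Tool frame: the origin (TCP) lies midway between the tips of the shut fingers; the grasp point (between the pads) lies 19 mm behind it (env.grasp_offset is the distance from the TCP to the grasp point, in mm); z points along the fingers, y is the line along which they close (so a half turn about z gives the same grasp; the last joint's range is limited). The gripper opens to 91 mm and grips with 3 to 60 N. Pads are 32 mm wide; open, the fingers measure 118 mm over their backs; the gripper's body (76 mm by 178 mm) begins 60 mm behind the grasp point.
Start: joints at [64.744, 18.312, 89.639, -0, 72.044, -1.146], TCP at [234.886, 524.854, 213.976] pointing down, gripper open.
Joint ranges: [-177.97, 177.97], [-48.28, 115.42], [12.27, 149.76], [-77.06, 257.06], [2.81, 150.46], [-146.56, 146.56]. Speed limits (degrees/s): [147.25, 147.25, 180, 180, 180, 180].

INTERFACE

Orientations are given as [roll, pitch, yaw] about the fixed x, y, z axes, in that order (R = Rz(yaw) Ry(pitch) Rx(roll)).
In Python, from workcell import env, optics gives the robot as it stands. The module is installed in compiled form; this text tells all that it offers.
- The arm moves only by the tool send_rows, never from a script. Its argument "targets" is a list that holds one entry, the list of rows, each a list of 7 numbers: the turn, a rotation vector about the world's x, y, z scaled (see below), then the shift along the world's x, y, z scaled (see below), then the closure, from -1 (fully open) to 1 (shut). In form: [[[rx, ry, rz, x, y, z, gripper], ...]]. A call has 1 to 12 rows; each row shifts and turns the commanded pose from where the row before left it; what a row does not reach is not made up. The controller multiplies each number of a shift by 0.2 m and each number of a turn by pi/2 rad. A row lasts 1/10 s, in which the tool goes at most 50 mm and 8.59 degrees, less where a joint would pass 70% of its speed; a pose out of reach is approached as far as the arm can. A call with a number of a shift or a turn outside -1 to 1 is refused whole. A call with a gripper value outside its range is refused whole. The fingers move at their own pace and stop on an object; "grip_force" is the grip in N (left out, the last holds). Time passes only in rows, so rows that do not move let the fingers close. It gives the time, the measured TCP pose, the force, the opening and the grip force at its end, in the units of the state.
- env.state(): the state, without advancing time (a new reading comes with each control period).
- optics.grab_frame(name): name is "scene" or "top"; returns (picture, depth): 384x512x3 uint8, red, green, blue; 384x512 float32, mm along the optical axis (not along the pixel's ray), 0 where there is no reading.
- optics.camera_info(name): a dict with "camera_matrix" (3x3 intrinsics, pixels), "R" (3x3) and "t" (3): a world point X has camera coordinates R X + t. Camera axes: x right, y down, z forward; pixel columns grow to the right and rows downward; lengths in mm; the calibration is good to about 2 mm. A picture is of the moment at which its call begins. camera_info takes no time and is no camera call.
- env.job_done(): hands the job in; it is judged then, once.
Trained networks look in the newest picture that a camera, given by its name, has taken for a name from the list of things; names that differ only in an ending like _2 or _b are one class to them, and where a whole thing is asked for, a point or a joint stands for the part that bears it (a point fixed in the world has none). Each returns a list of dicts, best first, with "conf" (0 to 1); they miss things now and then, are a little off and sometimes report something else, mostly with a low value. They report only what shows in the picture. A call takes as long as a camera call. They do not tell look-alikes from the thing itself.
- optics.silhouettes(camera, name): "mask" (384x512 bool, what is visible of it) and "at" ([column, row] in pixels, amid what is visible of it).
- optics.place_of(camera, name): "at" ([column, row] in pixels: a listed point, or the origin of a listed thing).
The state is a dict: "time_s": time; "qpos": joint angles; "qvel": joint speeds; "effort": joint torques, N m; "ee_pos": TCP position; "ee_rot": TCP orientation; "force": force on the tool from outside, world axes, zero at the start; "torque": the same for the moment, N m; "gripper_width": finger opening in mm; "gripper_force": force on a finger pad.
Only numpy, scipy, OpenCV 4.12 (cv2) and the standard library are available. Lean on these libraries where they do the work, as an engineer would, in place of code of your own. Each camera call takes 0.05 s, during which the arm holds its last target. There are 200 camera calls.

## Working session

There is one attempt and no reset: what is moved stays moved. The work goes in short steps, Python scripts to look and compute and a tool call to move; the robot and the scene stay as the last step left them, time stands still between calls to the robot, and variables do not carry over. Pictures are saved under pics/ and viewed, at most 10 in all, crops included, and the job is handed in when it is done.

Besides the shell and the picture viewer there is one more tool, called after "Call:" as name(argument=value, ...) on one line, values as JSON. send_rows: Moves the arm, as the interface text tells. Its arguments: {"type":"object","properties":{"targets":{"type":"array"},"grip_force":{"type":"number"}},"required":["targets"]}

```bash
mkdir -p pics
cat > h.py <<'E'
import numpy as np, cv2
from workcell import env, optics
from scipy.spatial.transform import Rotation as Rot
def cam(n):
    c=optics.camera_info(n); return np.array(c["camera_matrix"]),np.array(c["R"]),np.array(c["t"])
def ray(n,uv,z):
    """world point on pixel ray at height z"""
    K,R,t=cam(n); d=R.T@np.linalg.inv(K)@[uv[0],uv[1],1]; o=-R.T@t
    return o+d*(z-o[2])/d[2]
def cloud(n,depth):
    K,R,t=cam(n); v,u=np.mgrid[:384,:512]
    p=np.stack([(u-K[0,2])/K[0,0]*depth,(v-K[1,2])/K[1,1]*depth,depth],-1)
    return (p-t)@R
def proj(n,X):
    K,R,t=cam(n); c=K@(R@np.asarray(X,float)+t); return c[:2]/c[2]
E
python3 - <<'E'
from h import *
ims=[]
for n in("scene","top"):
    p,d=optics.grab_frame(n); cv2.imwrite(f"pics/{n}0.png",p[:,:,::-1]); np.save(f"{n}0.npy",d)
    for name in ["cover","wheels","tray","rest","board","honey","stick_cup","price_slate","spatula","pack_yellow"]:
        print(n,name,[(np.round(r["at"]).tolist(),round(r["conf"],2)) for r in optics.place_of(n,name)])
s=env.state();print({k:s[k] for k in("time_s","ee_pos","ee_rot","force","gripper_width")})
E
```

```text
scene cover [([211.0, 213.0], 0.83)]
scene wheels [([136.0, 180.0], 0.73)]
scene tray [([277.0, 137.0], 0.56)]
scene rest [([211.0, 241.0], 0.84), ([167.0, 311.0], 0.53)]
scene board [([256.0, 204.0], 0.44), ([277.0, 217.0], 0.21)]
scene honey [([152.0, 281.0], 0.97), ([136.0, 238.0], 0.69), ([298.0, 211.0], 0.39)]
scene stick_cup []
scene price_slate [([136.0, 241.0], 0.68), ([211.0, 213.0], 0.41)]
scene spatula [([300.0, 213.0], 0.83), ([136.0, 181.0], 0.23)]
scene pack_yellow [([228.0, 162.0], 0.76)]
top cover [([266.0, 140.0], 0.95)]
top wheels [([382.0, 124.0], 0.72)]
top tray [([368.0, 294.0], 0.9), ([303.0, 93.0], 0.22)]
top rest [([141.0, 125.0], 0.33)]
top board [([139.0, 124.0], 0.85), ([225.0, 92.0], 0.71)]
top honey [([255.0, 86.0], 0.79)]
top stick_cup [([223.0, 88.0], 0.71)]
top price_slate [([300.0, 93.0], 0.76)]
top spatula [([247.0, 231.0], 0.56), ([302.0, 94.0], 0.48)]
top pack_yellow [([358.0, 220.0], 0.89)]
{'time_s': 1.1, 'ee_pos': array([234.90078549, 524.85399424, 213.95292656]), 'ee_rot': array([ 1.79995225e+02, -2.62813367e-04,  1.55889798e+02]), 'force': array([-0.02161375, -0.25288206,  0.74809651]), 'gripper_width': 91.35112382452222}
```

View pics/scene0.png

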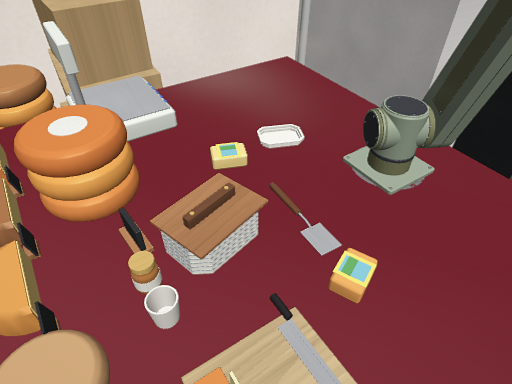

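View pics/top0.png

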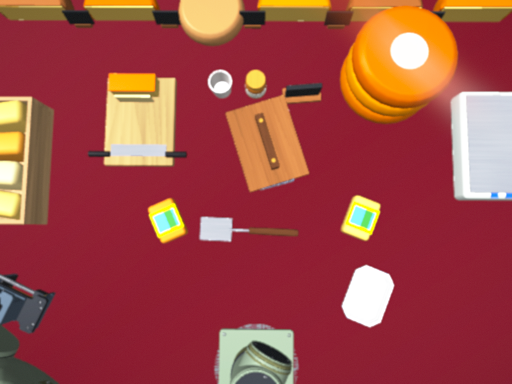

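The top view shows the base at (257,360), with world x pointing up. The covered stack is at (266,145), the wheels at (400,70) and the board at (139,122). The slate is at (302,92), with honey and the cup at (255,83) and (220,83). The spatula is at (247,231).

Tray look-alikes: the lone tray at top (368,294) / scene (281,136), and the stack under the cover at top (266,145) / scene (211,235). By the description I choose the stack. Next I'll measure it.

```bash
cat > m.py <<'E'
from h import *
P=cloud("top",np.load("top0.npy")); p=cv2.imread("pics/top0.png")
def fit(name,uv,zlo,zhi,win=60):
    v,u=np.mgrid[:384,:512]
    m=(P[...,2]>zlo)&(P[...,2]<zhi)
    n,l=cv2.connectedComponents(m.astype(np.uint8)); k=l[uv[1],uv[0]]
    if k==0: print(name,"none",P[uv[1],uv[0]]); return
    q=P[l==k]; (c,s,a)=cv2.minAreaRect(q[:,:2].astype(np.float32))
    print(name,"c",np.round(c,1),"size",np.round(s,1),"ang",round(a,1),"z",np.round(np.percentile(q[:,2],[5,50,95]),1),len(q))
    return q
fit("cover",(250,150),95,125); fit("handle",(266,145),128,150)
fit("board",(139,125),15,32); fit("honey",(256,78),60,95); fit("cup",(220,76),30,80)
fit("slate",(305,92),20,90); fit("packy",(361,215),30,60); fit("packo",(167,220),30,60)
fit("spat",(270,232),4,40); fit("lone",(368,294),8,60); fit("cheese",(130,82),50,90)
w=fit("wheels",(410,60),20,240)
for z in(30,110,187,222): 
    pass
for lo,hi in((215,235),(180,195),(105,120),(30,45)):
    q=w[(w[:,2]>lo)&(w[:,2]<hi)]; print(lo,np.round([q[:,0].min(),q[:,0].max(),q[:,1].min(),q[:,1].max()],0),len(q))
print(np.round(P[84,305],0), "floor",np.round(P[250,250],1))
for n,u in(("scene",(136,180)),("top",(382,124))): print("wheels org",np.round(ray(n,u,0),0))
for n,u in(("scene",(211,213)),("top",(266,140))): print("cover org",np.round(ray(n,u,100),0))
print("rest",np.round(ray("scene",(211,241),0)),"board",np.round(ray("top",(139,124),0)))
S=cv2.imread("pics/scene0.png")
c=np.vstack([cv2.resize(p[60:210,200:420],None,fx=2,fy=2,interpolation=2),cv2.resize(S[120:285,130:350],None,fx=2,fy=2,interpolation=2)[:290]])
cv2.imwrite("pics/crop0.png",c)
K,R,t=cam("scene"); print("scene cam",np.round(-R.T@t),"top",np.round(-cam("top")[1].T@cam("top")[2]))
E
python3 m.py
```

```text
cover c [611.7 -24.1] size [226.4 166.6] ang 17.8 z [106.8 110.1 113.6] 4607
handle c [610.6 -23.3] size [149.1  22.5] ang 17.6 z [135.8 139.8 143.1] 494
board c [690.4 344.1] size [201.  259.7] ang 90.0 z [20.1 24.2 28.5] 4825
honey c [794.9   7.2] size [50.7 52.7] ang 89.2 z [64.1 84.5 88. ] 323
cup c [794.  108.8] size [63.3 64.6] ang 62.7 z [33.2 60.3 71.9] 300
slate c [ 777.2 -126.6] size [ 17.4 100.1] ang 4.6 z [25.1 71.4 83. ] 414
packy c [ 415.9 -290.6] size [ 77.3 110.2] ang 68.4 z [39.5 45.5 49.4] 1100
packo c [402.9 252.9] size [110.   76.5] ang 23.8 z [40.1 45.4 49.3] 1073
spat c [375.1  -0.9] size [ 38.9 228.9] ang 4.5 z [ 5.2 16.8 22.5] 414
lone none [ 200.83260103 -314.53505315    1.37519677]
cheese c [778.8 353.9] size [131.4  67.7] ang 89.8 z [56.2 79.6 83.9] 1156
wheels c [872.6  19.9] size [ 375.4 1490.2] ang 0.1 z [ 32.3  86.2 227.1] 20129
215 [ 694.  935. -485. -243.] 7312
180 [ 685.  871. -440. -235.] 224
105 [ 686.  867. -443. -235.] 182
30 [ 686. 1058. -725.  765.] 1424
[ 783. -129.   79.] floor [ 3.202e+02  2.020e+01 -2.000e-01]
wheels org [ 698. -360.    0.]
wheels org [ 692. -364.    0.]
cover org [613. -21. 100.]
cover org [619. -21. 100.]
rest [620. -24.   0.] board [686. 353.   0.]
scene cam [847. 531. 698.] top [ 3.800e+02 -1.000e+00  1.189e+03]
```

View pics/crop0.png

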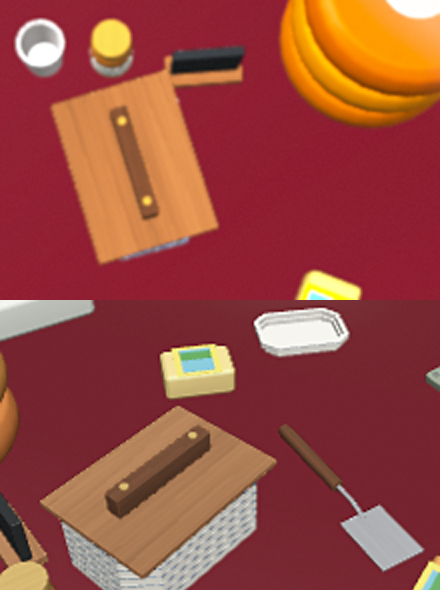

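Call:
send_rows(targets=[[[0, -0.09, 0, 0.134, -0.196, 0.05, -1], [0, -0.09, 0, 0.134, -0.196, 0.05, -1], [0, -0.09, 0, 0.134, -0.196, 0, -1], [0, -0.09, 0, 0.134, -0.196, 0, -1], [0, 0, 0, 0.134, -0.196, 0, -1]]])

```text
time_s: 1.6
ee_pos: [366.2, 326.9, 231.8]
ee_rot: [165.7, 29.4, 152.5]
force: [0.5, -0.0, -0.4]
gripper_width: 91.0
gripper_force: 0.0
```

```bash
cat > log.py <<'E'
from h import *; import json
s=env.state(); f=open("log.txt","a"); f.write(json.dumps([list(map(float,s[k])) for k in("qpos","ee_pos","ee_rot")])+"\n")
for k in("time_s","qpos","ee_pos","ee_rot","force","torque","gripper_width","gripper_force"): print(k,np.round(s[k],2))
E
python3 log.py
```

```text
time_s 1.6
qpos [ 58.57   1.83 115.92 -36.52  50.19  13.17]
ee_pos [366.16 326.92 231.84]
ee_rot [165.72  29.38 152.54]
force [ 0.51 -0.04 -0.38]
torque [-0.02  0.35  0.01]
gripper_width 90.99
gripper_force 0.0
```

Call:
send_rows(targets=[[[0, 0, -0.09, 0.134, -0.196, 0, -1], [0, 0.09, -0.02, 0.134, -0.196, 0, -1], [0, 0.09, -0.02, 0.134, -0.196, 0, -1], [0, 0, -0.09, 0.134, -0.196, 0, -1]]])

```text
time_s: 2.0
ee_pos: [467.6, 187.1, 234.9]
ee_rot: [173.9, 19.3, 136.0]
force: [0.8, 0.5, -0.3]
gripper_width: 91.7
gripper_force: 0.0
```

```bash
python3 log.py
```

```text
time_s 2.0
qpos [ 31.68   5.54 106.42 -19.97  58.56  -6.27]
ee_pos [467.58 187.08 234.91]
ee_rot [173.91  19.25 136.  ]
force [ 0.85  0.53 -0.32]
torque [ 0.09  0.17 -0.03]
gripper_width 91.7
gripper_force 0.0
```

Call:
send_rows(targets=[[[0, 0.08, 0, 0.134, -0.196, 0, -1], [0, 0.08, 0, 0.134, -0.196, 0, -1], [0, 0, -0.09, 0.134, -0.196, 0, -1], [0, 0, -0.09, 0.134, -0.196, -0.05, -1], [0, 0, -0.09, 0.134, -0.196, -0.05, -1], [0, 0, 0, 0, 0, 0, -1]]])

```text
time_s: 2.6
ee_pos: [600.8, -12.5, 210.6]
ee_rot: [-175.7, 8.8, 114.0]
force: [-1.3, -0.7, -0.5]
gripper_width: 91.0
gripper_force: 0.0
```

```bash
python3 log.py
cat > kin.py <<'E'
from h import *; import json
from scipy.optimize import least_squares
def fk(q,p):
    d1,a1,L2,e,L3,T=p; q=np.radians(q)
    Ry=lambda a:Rot.from_euler('y',a); Rz=lambda a:Rot.from_euler('z',a)
    A=Rz(q[0])*Ry(q[1]); x=np.array([0,0,d1])+Rz(q[0]).apply([a1,0,0])+A.apply([0,0,L2])
    A=A*Ry(q[2]); x=x+A.apply([e,0,L3]); A=A*Rz(S[0]*q[3])*Ry(q[4]); x=x+A.apply([0,0,T])
    A=A*Rz(S[1]*q[5]+np.pi/2*S[2]); return x,A
S=[1,1,-1]
def data():
    L=[json.loads(l) for l in open("log.txt")]
    L.append([[64.744,18.312,89.639,0,72.044,-1.146],[234.886,524.854,213.976],[180,0,155.89]]); return L
def fit():
    global S
    best=None; D=data()
    for S_ in [(a,b,c) for a in(1,-1) for b in(1,-1) for c in(1,-1)]:
        S[:]=S_
        def f(p):
            o=[]
            for q,x,r in D:
                X,A=fk(q,p); o+=list(X-x)+list(200*((Rot.from_euler('xyz',r,degrees=True)).inv()*A).as_rotvec())
            return o
        r=least_squares(f,[300,50,400,0,400,200])
        if best is None or r.cost<best[0]: best=(r.cost,list(S),r.x)
    S[:]=best[1]; return best
if __name__=="__main__":
    b=fit(); print(b[0],b[1],np.round(b[2],1)); json.dump([b[1],list(b[2])],open("kin.json","w"))
E
python3 kin.py
```

```text
time_s 2.6
qpos [  3.1   21.26  86.38 -10.11  73.49 -17.63]
ee_pos [600.8  -12.52 210.57]
ee_rot [-175.73    8.75  114.03]
force [-1.33 -0.71 -0.5 ]
torque [0.09 0.04 0.02]
gripper_width 90.97
gripper_force 0.0
92.16069172362408 [1, 1, 1] [111.2  42.9 571.7  21.5 377.7 303. ]
```

```bash
cat >> kin.py <<'E'
    for q,x,r in data():
        X,A=fk(q,b[2]); print(np.round(X-x,1), np.round(np.degrees((Rot.from_euler('xyz',r,degrees=True).inv()*A).as_rotvec()),2))
E
cat > go.py <<'E'
from h import *; import sys
# go.py x y z roll pitch yaw : shift and turn (scaled units) from the measured pose
a=list(map(float,sys.argv[1:7])); s=env.state()
d=(np.array(a[:3])-s["ee_pos"])/200
R=Rot.from_euler('xyz',a[3:],degrees=True)*Rot.from_euler('xyz',s["ee_rot"],degrees=True).inv()
v=R.as_rotvec()/(np.pi/2); print("turn",np.round(v,3),"rows",np.linalg.norm(v)*90/8.59,"shift",np.round(d,3),"rows",np.linalg.norm(d)*4)
print("q",np.round(s["qpos"],1))
E
python3 kin.py; python3 go.py 611 -24 180 180 0 17.7;python3 go.py 611 -24 180 180 0 197.7
```

```text
92.16069172362408 [1, 1, 1] [111.2  42.9 571.7  21.5 377.7 303. ]
[-2.9  1.8  0.1] [-0. -0.  0.]
[ 0.9 -1.8 -0.2] [ 0. -0.  0.]
[ 0.1 -6.  -0.1] [ 0. -0. -0.]
[10.5 -4.6  0.2] [-0. -0. -0.]
turn [ 0.078 -0.093 -1.064] rows 11.219466353966665 shift [ 0.051 -0.057 -0.153] rows 0.684217002047731
q [  3.1  21.3  86.4 -10.1  73.5 -17.6]
turn [0.091 0.076 0.931] rows 9.831616735872199 shift [ 0.051 -0.057 -0.153] rows 0.684217002047731
q [  3.1  21.3  86.4 -10.1  73.5 -17.6]
```

```bash
cat > sim.py <<'E'
from kin import *
from scipy.spatial.transform import Slerp
sg,p=json.load(open("kin.json")); S[:]=sg
lo=np.array([-177.97,-48.28,12.27,-77.06,2.81,-146.56]); hi=np.array([177.97,115.42,149.76,257.06,150.46,146.56])
def ik(x,A,q0):
    f=lambda q:np.r_[fk(q,p)[0]-x,200*(A.inv()*fk(q,p)[1]).as_rotvec()]
    r=least_squares(f,np.clip(q0,lo+.01,hi-.01),bounds=(lo,hi),diff_step=1e-5); return r.x,np.sqrt(2*r.cost)
def place(a,phi,flip,hup=0,cr=816,cy=-364):
    a,ph=np.radians([a,phi]); d=np.array([np.cos(ph),np.sin(ph),0]); z=np.array([0,0,1.])
    n=-np.sin(a)*d+np.cos(a)*z; up=np.cos(a)*d+np.sin(a)*z
    foot=np.array([cr,cy,0])-d*(128+200/np.tan(a)); x=foot+112.5*up+14*n+hup*z
    tz=-n; tx=up*(1 if flip else -1); return x,Rot.from_matrix(np.c_[tx,np.cross(tz,tx),tz])
if __name__=="__main__":
    for yaw in(17.7,197.7):
        A0=Rot.from_euler('xyz',[180,0,yaw],degrees=True)
        q0,e0=ik(np.array([611,-24,250]),A0,[0,20,90,0,70,70 if yaw<90 else -110])
        for phi in(20,10,0,-15,-24,-40,-50):
          for a in(60,):
            x,A=place(a,phi,yaw<90,60); q=q0.copy(); sl=Slerp([0,1],Rot.concatenate([A0,A])); mx=0;me=0
            for t in np.linspace(0,1,41)[1:]:
                qn,e=ik(np.array([611,-24,250])*(1-t)+x*t,sl(t),q); mx=max(mx,abs(qn-q).max()); me=max(me,e); q=qn
            qd,ed=ik(place(a,phi,yaw<90,0)[0],A,q)
            print(yaw,phi,a,"q",np.round(qd,0),"maxstep",round(mx,1),"err",round(me,1),round(ed,1))
E
python3 sim.py
```

```text
17.7 20 60 q [-54.  40.  98.  79.  58. -40.] maxstep 3.5 err 0.0 0.0
17.7 10 60 q [-51.  35. 110.  94.  49. -49.] maxstep 4.1 err 0.0 0.0
17.7 0 60 q [-46.  32. 119. 115.  43. -60.] maxstep 5.4 err 0.0 0.0
17.7 -15 60 q [-33.  29. 129. 154.  39. -79.] maxstep 13.8 err 0.0 0.0
17.7 -24 60 q [-24.  28. 130. 180.  38. -90.] maxstep 93.1 err 3.9 0.0
17.7 -40 60 q [-19.  23. 112. -44.   6. 147.] maxstep 7.9 err 68.8 82.2
17.7 -50 60 q [-14.  25. 106. -36.  17. 147.] maxstep 6.0 err 88.6 100.1
197.7 20 60 q [ -40.   31.   89.   29.   39. -147.] maxstep 3.0 err 125.9 135.4
197.7 10 60 q [ -37.   27.   99.   32.   26. -147.] maxstep 3.2 err 105.4 115.7
197.7 0 60 q [ -33.   24.  107.   38.   15. -147.] maxstep 3.6 err 84.7 96.5
197.7 -15 60 q [ -27.   22.  114.   49.    3. -147.] maxstep 6.5 err 56.4 71.9
197.7 -24 60 q [ -25.   22.  115.   56.    3. -147.] maxstep 28.6 err 50.2 67.9
197.7 -40 60 q [ -9.  25. 111. -77.  25.  10.] maxstep 10.2 err 45.5 61.5
197.7 -50 60 q [ -1.  30. 107. -77.  40.  23.] maxstep 6.7 err 32.8 46.6
```

Call:
send_rows(targets=[[[0.0065, -0.0078, -0.0887, 0.005, -0.005, -0.005, -1], [0.0065, -0.0078, -0.0887, 0.005, -0.005, -0.005, -1], [0.0065, -0.0078, -0.0887, 0.005, -0.005, -0.005, -1], [0.0065, -0.0078, -0.0887, 0.005, -0.005, -0.005, -1], [0.0065, -0.0078, -0.0887, 0.005, -0.005, -0.005, -1], [0.0065, -0.0078, -0.0887, 0.005, -0.005, -0.005, -1], [0.0065, -0.0078, -0.0887, 0.005, -0.005, -0.005, -1], [0.0065, -0.0078, -0.0887, 0.005, -0.005, -0.005, -1], [0.0065, -0.0078, -0.0887, 0.005, -0.005, -0.005, -1], [0.0065, -0.0078, -0.0887, 0.005, -0.005, -0.005, -1], [0.0065, -0.0078, -0.0887, 0, 0, 0, -1], [0.0065, -0.0078, -0.0887, 0, 0, 0, -1]]])

```text
time_s: 3.8
ee_pos: [608.2, -16.9, 203.1]
ee_rot: [179.8, -0.1, 17.8]
force: [-0.5, -0.2, -0.5]
gripper_width: 91.5
gripper_force: 0.0
```

Call:
send_rows(targets=[[[0, 0, 0, 0, 0, 0, -1], [0, 0, 0, 0, 0, 0, -1]]])

```text
time_s: 4.0
ee_pos: [608.3, -17.2, 203.2]
ee_rot: [179.8, -0.0, 18.3]
force: [-0.0, -0.2, -0.9]
gripper_width: 91.1
gripper_force: 0.0
```

```bash
python3 log.py; python3 go.py 611 -24 114 180 0 17.7
```

```text
time_s 4.0
qpos [-2.6  21.67 86.13 -0.19 72.11 69.2 ]
ee_pos [608.27 -17.21 203.18]
ee_rot [ 1.798e+02 -2.000e-02  1.825e+01]
force [-0.04 -0.15 -0.86]
torque [0.01 0.15 0.02]
gripper_width 91.12
gripper_force 0.0
turn [ 0.002  0.001 -0.006] rows 0.06888029196372207 shift [ 0.014 -0.034 -0.446] rows 1.7895773432278486
q [-2.6 21.7 86.1 -0.2 72.1 69.2]
```

Call:
send_rows(targets=[[[0.002, 0.001, -0.006, 0.014, -0.032, -0.1, -1], [0, 0, 0, 0, 0, -0.1, -1], [0, 0, 0, 0, 0, -0.1, -1], [0, 0, 0, 0, 0, -0.08, -1], [0, 0, 0, 0, 0, -0.04, -1], [0, 0, 0, 0, 0, -0.024, -1], [0, 0, 0, 0, 0, 0, -1]]], grip_force=30)

```text
time_s: 4.7
ee_pos: [611.3, -23.9, 114.0]
ee_rot: [-180.0, 0.0, 17.6]
force: [-0.2, -0.4, -0.3]
gripper_width: 91.3
gripper_force: 0.0
```

Call:
send_rows(targets=[[[0, 0, 0, 0, 0, 0, 1], [0, 0, 0, 0, 0, 0, 1], [0, 0, 0, 0, 0, 0, 1], [0, 0, 0, 0, 0, 0, 1], [0, 0, 0, 0, 0, 0, 1]]])

```text
time_s: 5.2
ee_pos: [611.4, -24.1, 114.3]
ee_rot: [180.0, -0.0, 17.5]
force: [-0.7, 0.7, 0.2]
gripper_width: 54.2
gripper_force: 0.0
```

```bash
python3 log.py
```

```text
time_s 5.2
qpos [-3.330e+00  2.587e+01  9.289e+01 -1.000e-02  6.121e+01  6.917e+01]
ee_pos [611.41 -24.14 114.34]
ee_rot [ 1.7998e+02 -1.0000e-02  1.7510e+01]
force [-0.73  0.68  0.22]
torque [-0.05  0.16 -0.07]
gripper_width 54.21
gripper_force 0.0
```

Call:
send_rows(targets=[[[0, 0, 0, 0, 0, 0, 1], [0, 0, 0, 0, 0, 0, 1], [0, 0, 0, 0, 0, 0, 1], [0, 0, 0, 0, 0, 0, 1], [0, 0, 0, 0, 0, 0, 1], [0, 0, 0, 0, 0, 0, 1]]])

```text
time_s: 5.8
ee_pos: [611.3, -24.0, 114.1]
ee_rot: [-180.0, 0.0, 17.5]
force: [0.0, 0.0, -0.6]
gripper_width: 21.9
gripper_force: 30.0
```

Call:
send_rows(targets=[[[0, 0, 0, 0, 0, 0.03, 1], [0, 0, 0, 0, 0, 0.07, 1], [0, 0, 0, 0, 0, 0.1, 1], [0, 0, 0, 0, 0, 0.15, 1], [0, 0, 0, 0, 0, 0.15, 1], [0, 0, 0, 0, 0, 0.15, 1], [0, 0, 0, 0, 0, 0.08, 1], [0, 0, 0, 0, 0, 0, 1]]])

```text
time_s: 6.6
ee_pos: [612.6, -24.2, 263.1]
ee_rot: [179.9, -0.3, 17.5]
force: [1.0, 0.3, -2.3]
gripper_width: 22.1
gripper_force: 30.0
```

```bash
python3 log.py; sed -i 's/d1,a1,L2,e,L3,T=p/d1,a1,L2,e,L3,T,b,tx=p/; s/apply(\[a1,0,0\])/apply([a1,b,0])/; s/apply(\[0,0,T\])/apply([tx,0,T])/; s/400,200\])/400,200,0,0])/' kin.py; python3 kin.py
python3 - <<'E'
from h import *
p,d=optics.grab_frame("top"); cv2.imwrite("pics/top1.png",p[:,:,::-1]); np.save("top1.npy",d)
E
```

```text
time_s 6.6
qpos [-3.330e+00  2.023e+01  7.972e+01 -1.000e-02  7.972e+01  6.917e+01]
ee_pos [612.56 -24.24 263.1 ]
ee_rot [179.87  -0.31  17.5 ]
force [ 0.98  0.28 -2.35]
torque [-0.04  0.11  0.04]
gripper_width 22.08
gripper_force 30.0
0.00015585613192491046 [1, 1, 1] [140.3  -0.  591.8  25.2 417.  335.7  11.5   0. ]
[ 0. -0.  0.] [-0. -0.  0.]
[-0.  0.  0.] [ 0. -0.  0.]
[-0.  0.  0.] [ 0. -0. -0.]
[-0.  0.  0.] [-0. -0. -0.]
[-0.  0.  0.] [-0. -0.  0.]
[-0.  0.  0.] [-0. -0.  0.]
[ 0. -0. -0.] [-0. -0. -0.]
```

View pics/top1.png

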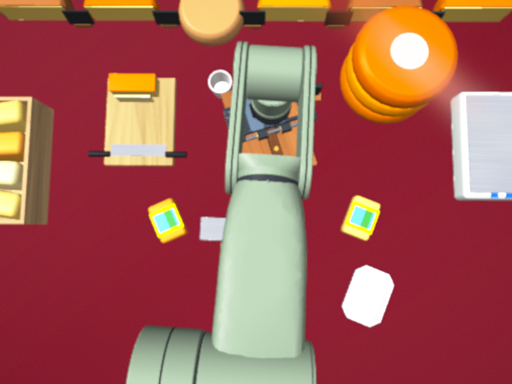

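```bash
cat > plan.py <<'E'
from sim import *
s=env.state(); q=np.array(s["qpos"]); x0=np.array(s["ee_pos"]); A0=Rot.from_euler('xyz',s["ee_rot"],degrees=True)
for a,phi in((62,0),(62,5),(64,0)):
    x,A=place(a,phi,True,0,cr=815); x=x+[-20,0,40]; sl=Slerp([0,1],Rot.concatenate([A0,A])); N=24; qq=q.copy(); mx=0; me=0; Q=[]
    for t in np.linspace(0,1,N+1)[1:]:
        qn,e=ik(x0*(1-t)+x*t,sl(t),qq); mx=np.maximum(mx,abs(qn-qq)); me=max(me,e); qq=qn; Q.append(qn)
    print(a,phi,"target",np.round(x,1),np.round(A.as_euler('xyz',degrees=True),1),"row shift",np.round((x-x0)/N/200,4),"turn",np.round((A*A0.inv()).as_rotvec()/(np.pi/2)/N,4),"mx",np.round(mx,1),me)
    print(np.round(Q[11]),np.round(Q[-1]))
E
python3 plan.py
```

```text
62 0 target [ 601.1 -364.   145.9] [180. -62.   0.] row shift [-0.0022 -0.0708 -0.024 ] turn [ 0.0044 -0.0284 -0.0073] mx [2.2 2.  2.6 8.7 3.9 9.5] 2.6332063260569874e-11
[-27.  13. 107.  27.  37.  35.] [-51.  27. 120. 107.  46. -54.]
62 5 target [ 601.9 -380.9  145.9] [180. -62.   5.] row shift [-0.002  -0.0743 -0.024 ] turn [ 0.0056 -0.0282 -0.0052] mx [2.4 2.  2.6 7.2 3.8 8.1] 3.168088523764032e-11
[-29.  14. 106.  30.  39.  30.] [-54.  29. 115.  97.  50. -49.]
64 0 target [ 606.2 -364.   147.3] [180. -64.   0.] row shift [-0.0011 -0.0708 -0.0237] turn [ 0.0045 -0.0293 -0.0072] mx [2.2 2.1 2.6 9.  3.9 9.8] 3.388449614823946e-11
[-27.  13. 107.  29.  36.  33.] [-51.  28. 120. 109.  48. -57.]
```

Call:
send_rows(targets=[[[0.0044, -0.0284, -0.0073, -0.0022, -0.0708, -0.024, 1], [0.0044, -0.0284, -0.0073, -0.0022, -0.0708, -0.024, 1], [0.0044, -0.0284, -0.0073, -0.0022, -0.0708, -0.024, 1], [0.0044, -0.0284, -0.0073, -0.0022, -0.0708, -0.024, 1], [0.0044, -0.0284, -0.0073, -0.0022, -0.0708, -0.024, 1], [0.0044, -0.0284, -0.0073, -0.0022, -0.0708, -0.024, 1], [0.0044, -0.0284, -0.0073, -0.0022, -0.0708, -0.024, 1], [0.0044, -0.0284, -0.0073, -0.0022, -0.0708, -0.024, 1], [0.0044, -0.0284, -0.0073, -0.0022, -0.0708, -0.024, 1], [0.0044, -0.0284, -0.0073, -0.0022, -0.0708, -0.024, 1], [0.0044, -0.0284, -0.0073, -0.0022, -0.0708, -0.024, 1], [0.0044, -0.0284, -0.0073, -0.0022, -0.0708, -0.024, 1]]])

```text
time_s: 7.85
ee_pos: [604.4, -194.0, 199.9]
ee_rot: [177.3, -30.8, 10.1]
force: [1.1, 0.2, -1.6]
gripper_width: 22.1
gripper_force: 30.0
```

Call:
send_rows(targets=[[[0.0044, -0.0284, -0.0073, -0.0022, -0.0708, -0.024, 1], [0.0044, -0.0284, -0.0073, -0.0022, -0.0708, -0.024, 1], [0.0044, -0.0284, -0.0073, -0.0022, -0.0708, -0.024, 1], [0.0044, -0.0284, -0.0073, -0.0022, -0.0708, -0.024, 1], [0.0044, -0.0284, -0.0073, -0.0022, -0.0708, -0.024, 1], [0.0044, -0.0284, -0.0073, -0.0022, -0.0708, -0.024, 1], [0.0044, -0.0284, -0.0073, -0.0022, -0.0708, -0.024, 1], [0.0044, -0.0284, -0.0073, -0.0022, -0.0708, -0.024, 1], [0.0044, -0.0284, -0.0073, -0.0022, -0.0708, -0.024, 1], [0.0044, -0.0284, -0.0073, -0.0022, -0.0708, -0.024, 1], [0.0044, -0.0284, -0.0073, -0.0022, -0.0708, -0.024, 1], [0.0044, -0.0284, -0.0073, -0.0022, -0.0708, -0.024, 1]]])

```text
time_s: 9.05
ee_pos: [599.3, -363.8, 142.0]
ee_rot: [-179.6, -61.7, -0.4]
force: [0.7, 0.1, -3.3]
gripper_width: 22.1
gripper_force: 30.0
```

```bash
python3 log.py; python3 go.py 601.1 -364 145.9 180 -62 0
python3 - <<'E'
from h import *
p,d=optics.grab_frame("scene"); cv2.imwrite("pics/scene2.png",p[:,:,::-1])
E
```

```text
time_s 9.05
qpos [-51.54  27.25 120.2  106.61  46.03 -53.95]
ee_pos [ 599.33 -363.83  142.02]
ee_rot [-179.63  -61.66   -0.38]
force [ 0.7   0.14 -3.3 ]
torque [-0.03  1.11  0.03]
gripper_width 22.09
gripper_force 30.0
turn [-0.002 -0.004  0.001] rows 0.04453493975474695 shift [ 0.009 -0.001  0.019] rows 0.0854143420717215
q [-51.5  27.3 120.2 106.6  46.  -53.9]
```

View pics/scene2.png

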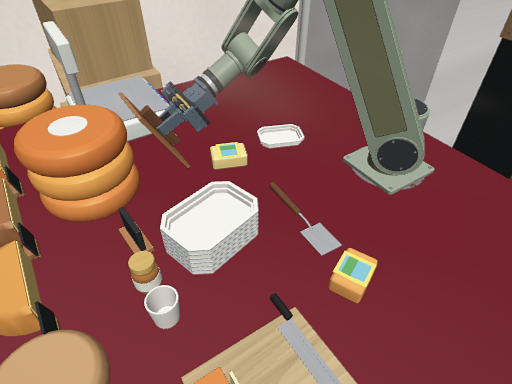

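The cover is held tilted beside the tower, with its top edge at scene (125,95) and its foot at (187,165). The open stack is at (211,226). Lowering the cover now.

Call:
send_rows(targets=[[[0, -0.003, 0, 0, 0, -0.05, 1], [0, 0, 0, 0, 0, -0.05, 1], [0, 0, 0, 0, 0, -0.04, 1], [0, 0, 0, 0, 0, -0.02, 1], [0, 0, 0, 0, 0, -0.01, 1], [0, 0, 0, 0, 0, 0, 1]]])

```text
time_s: 9.7
ee_pos: [600.8, -363.7, 110.7]
ee_rot: [-179.9, -62.1, -0.1]
force: [1.7, -1.4, -2.1]
gripper_width: 21.8
gripper_force: 30.0
```

Call:
send_rows(targets=[[[0, 0, 0, 0.02, 0, 0, 1], [0, 0, 0, 0.02, 0, 0, 1], [0, 0, 0, 0.02, 0, 0, 1], [0, 0, 0, 0, 0, 0, 1]]])

```text
time_s: 10.1
ee_pos: [613.5, -363.9, 111.4]
ee_rot: [-180.0, -62.2, 0.0]
force: [0.1, -0.5, -2.7]
gripper_width: 22.0
gripper_force: 30.0
```

Call:
send_rows(targets=[[[0, 0, 0, 0, 0, -0.015, 1], [0, 0, 0, 0, 0, -0.01, 1], [0, 0, 0, 0.015, 0, 0, 1], [0, 0, 0, 0.01, 0, 0, 1], [0, 0, 0, 0, 0, 0, 1]]])

```text
time_s: 10.6
ee_pos: [618.0, -363.9, 105.8]
ee_rot: [-179.9, -62.1, -0.1]
force: [0.2, -0.3, -2.4]
gripper_width: 21.9
gripper_force: 30.0
```

Call:
send_rows(targets=[[[0, 0, 0, 0.01, 0, 0, 1], [0, 0, 0, 0.01, 0, 0, 1], [0, 0, 0, 0, 0, 0, 1]]])

```text
time_s: 10.9
ee_pos: [621.5, -363.9, 105.6]
ee_rot: [-179.9, -62.1, -0.1]
force: [-3.3, 0.6, -1.1]
gripper_width: 21.9
gripper_force: 30.0
```

Call:
send_rows(targets=[[[0, 0, 0, 0, 0, -0.005, 1], [0, 0, 0, 0, 0, -0.005, 1], [0, 0, 0, 0, 0, 0, 1]]])

```text
time_s: 11.2
ee_pos: [621.6, -363.9, 105.6]
ee_rot: [-179.9, -62.3, -0.1]
force: [-9.0, 1.4, 6.7]
gripper_width: 21.9
gripper_force: 30.0
```

Call:
send_rows(targets=[[[0, 0, 0, -0.003, 0, 0.002, -1], [0, 0, 0, 0, 0, 0, -1], [0, 0, 0, 0, 0, 0, -1], [0, 0, 0, 0, 0, 0, -1], [0, 0, 0, 0, 0, 0, -1]]])

```text
time_s: 11.7
ee_pos: [621.4, -363.9, 104.3]
ee_rot: [-179.9, -62.1, -0.1]
force: [0.4, -0.5, -0.2]
gripper_width: 59.0
gripper_force: 0.0
```

Call:
send_rows(targets=[[[0, 0, 0, -0.044, 0, 0.0235, -1], [0, 0, 0, -0.088, 0, 0.047, -1], [0, 0, 0, -0.12, 0, 0.064, -1], [0, 0, 0, -0.12, 0, 0.064, -1], [0, 0, 0, -0.12, 0, 0.064, -1], [0, 0, 0, 0, 0, 0.1, -1]]])

```text
time_s: 12.3
ee_pos: [519.8, -363.6, 175.9]
ee_rot: [-179.5, -61.9, -0.5]
force: [0.5, -0.8, 0.5]
gripper_width: 91.2
gripper_force: 0.0
```

```bash
python3 log.py
cat > tray.py <<'E'
from h import *
import sys; i=sys.argv[1]
p,d=optics.grab_frame("scene"); cv2.imwrite(f"pics/scene{i}.png",p[:,:,::-1]); np.save(f"scene{i}.npy",d)
q,e=optics.grab_frame("top"); cv2.imwrite(f"pics/top{i}.png",q[:,:,::-1]); np.save(f"top{i}.npy",e)
for n,D in(("top",e),("scene",d)):
    P=cloud(n,D); m=(P[...,2]>92)&(P[...,2]<110)&(abs(P[...,0]-611)<150)&(abs(P[...,1]+24)<150)
    k,l,st,_=cv2.connectedComponentsWithStats(m.astype(np.uint8)); b=1+np.argmax(st[1:,4]); Q=P[l==b]
    c,s,a=cv2.minAreaRect(Q[:,:2].astype(np.float32)); print(n,np.round(c,1),np.round(s,1),round(a,1),len(Q),np.round(np.median(Q[:,2]),1))
E
python3 tray.py 3
```

```text
time_s 12.3
qpos [-59.95  21.06 124.67  97.5   50.39 -50.51]
ee_pos [ 519.84 -363.56  175.92]
ee_rot [-179.53  -61.95   -0.55]
force [ 0.45 -0.77  0.51]
torque [-0.01  0.68  0.  ]
gripper_width 91.24
gripper_force 0.0
top [612.5 -24.7] [221.3 161.3] 15.5 984 100.0
scene [612.3 -24.4] [223.6 162.6] 15.8 1348 100.0
```

View pics/scene3.png

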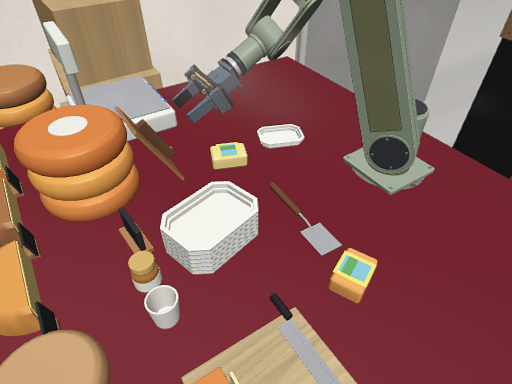

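The cover leans on the tower, with its top at scene (120,110) and its foot at (183,178), and it is free of the gripper. The stack top reads as 220x160 at (612.4,-24.5), yaw about 15.6. I'll grip the near corner (-x,+y).

```bash
cat > plan2.py <<'E'
from sim import *
c=np.array([612.4,-24.5]); y=15.6; Rz=Rot.from_euler('z',y,degrees=True)
b=c+Rz.apply([-90.5,60.5,0])[:2]; print("corner b",np.round(b,1))
s=env.state(); q=np.array(s["qpos"]); x0=np.array(s["ee_pos"]); A0=Rot.from_euler('xyz',s["ee_rot"],degrees=True)
x=np.r_[b,190]; A=Rot.from_euler('xyz',[180,0,45+y],degrees=True); sl=Slerp([0,1],Rot.concatenate([A0,A])); N=24; mx=0; me=0
for t in np.linspace(0,1,N+1)[1:]:
    qn,e=ik(x0*(1-t)+x*t,sl(t),q); mx=np.maximum(mx,abs(qn-q)); me=max(me,e); q=qn
print("shift",np.round((x-x0)/N/200,4),"turn",np.round((A*A0.inv()).as_rotvec()/(np.pi/2)/N,4),"mx",np.round(mx,1),me,np.round(q))
qg,e=ik(np.r_[b,88],A,q); print("grasp",np.round(qg),e)
u=Rz.apply([181,-121,0]); u/=np.linalg.norm(u); w=np.cross([0,0,1],u)
r=Rot.from_rotvec(w*np.radians(14)); qt,e=ik(np.r_[b,140],r*A,qg); print("tilt",np.round(qt),e)
xf=np.r_[np.array([690,344])-(c-b),193]; print("final",np.round(xf)); 
for t in np.linspace(0,1,10): q,e=ik(np.r_[b,250]*(1-t)+xf*t,A,q); 
print(np.round(q),e)
E
python3 plan2.py
```

```text
corner b [509.    9.4]
shift [-0.0028  0.078   0.0021] turn [-0.0151  0.026   0.0251] mx [3.  1.5 1.7 5.5 2.8 4.8] 1.5197973926225232e-09 [ -0.  13. 100.   0.  66.  29.]
grasp [ -0.  19. 109.  -0.  52.  29.] 1.9118366858297775e-12
tilt [-3. 23. 95.  4. 75. 25.] 1.691483553694793e-11
final [587. 378. 193.]
[32. 30. 73.  0. 76. 61.] 1.417464270756423e-08
```

Call:
send_rows(targets=[[[-0.0151, 0.026, 0.0251, -0.0028, 0.078, 0.0021, -1], [-0.0151, 0.026, 0.0251, -0.0028, 0.078, 0.0021, -1], [-0.0151, 0.026, 0.0251, -0.0028, 0.078, 0.0021, -1], [-0.0151, 0.026, 0.0251, -0.0028, 0.078, 0.0021, -1], [-0.0151, 0.026, 0.0251, -0.0028, 0.078, 0.0021, -1], [-0.0151, 0.026, 0.0251, -0.0028, 0.078, 0.0021, -1], [-0.0151, 0.026, 0.0251, -0.0028, 0.078, 0.0021, -1], [-0.0151, 0.026, 0.0251, -0.0028, 0.078, 0.0021, -1], [-0.0151, 0.026, 0.0251, -0.0028, 0.078, 0.0021, -1], [-0.0151, 0.026, 0.0251, -0.0028, 0.078, 0.0021, -1], [-0.0151, 0.026, 0.0251, -0.0028, 0.078, 0.0021, -1], [-0.0151, 0.026, 0.0251, -0.0028, 0.078, 0.0021, -1]]])

```text
time_s: 13.6
ee_pos: [515.6, -175.6, 181.1]
ee_rot: [170.2, -30.5, 35.4]
force: [0.2, 0.6, 0.5]
gripper_width: 91.3
gripper_force: 0.0
```

Call:
send_rows(targets=[[[-0.0151, 0.026, 0.0251, -0.0028, 0.078, 0.0021, -1], [-0.0151, 0.026, 0.0251, -0.0028, 0.078, 0.0021, -1], [-0.0151, 0.026, 0.0251, -0.0028, 0.078, 0.0021, -1], [-0.0151, 0.026, 0.0251, -0.0028, 0.078, 0.0021, -1], [-0.0151, 0.026, 0.0251, -0.0028, 0.078, 0.0021, -1], [-0.0151, 0.026, 0.0251, -0.0028, 0.078, 0.0021, -1], [-0.0151, 0.026, 0.0251, -0.0028, 0.078, 0.0021, -1], [-0.0151, 0.026, 0.0251, -0.0028, 0.078, 0.0021, -1], [-0.0151, 0.026, 0.0251, -0.0028, 0.078, 0.0021, -1], [-0.0151, 0.026, 0.0251, -0.0028, 0.078, 0.0021, -1], [-0.0151, 0.026, 0.0251, -0.0028, 0.078, 0.0021, -1], [-0.0151, 0.026, 0.0251, -0.0028, 0.078, 0.0021, -1]]])

```text
time_s: 14.8
ee_pos: [508.6, 11.4, 186.1]
ee_rot: [-179.7, 0.2, 60.6]
force: [1.3, 0.1, -0.7]
gripper_width: 91.1
gripper_force: 0.0
```

Call:
send_rows(targets=[[[0, 0, 0, 0, 0, 0, -1], [0, 0, 0, 0, 0, 0, -1]]])

```text
time_s: 15.0
ee_pos: [508.8, 10.8, 186.0]
ee_rot: [-179.8, 0.1, 60.5]
force: [-0.1, -1.0, -0.0]
gripper_width: 91.4
gripper_force: 0.0
```

```bash
python3 log.py; python3 go.py 509 9.4 88 180 0 60.6; python3 tray.py 4
```

```text
time_s 15.0
qpos [-8.0000e-02  1.3700e+01  1.0045e+02 -1.0000e-02  6.6120e+01  2.9440e+01]
ee_pos [508.84  10.75 186.01]
ee_rot [-1.7977e+02  1.4000e-01  6.0480e+01]
force [-0.08 -1.   -0.03]
torque [-0.09  0.08  0.  ]
gripper_width 91.4
gripper_force 0.0
turn [ 0.    -0.003  0.001] rows 0.03380937019898355 shift [ 0.001 -0.007 -0.49 ] rows 1.9603483472820156
q [-1.000e-01  1.370e+01  1.004e+02 -0.000e+00  6.610e+01  2.940e+01]
top [640.  -51.2] [235.5 138.2] 46.9 603 99.8
scene [612.8 -23.4] [222.  163.9] 15.8 1354 99.9
```

Call:
send_rows(targets=[[[0, -0.003, 0, 0, -0.005, -0.15, -0.4], [0, 0, 0, 0, 0, -0.15, -0.4], [0, 0, 0, 0, 0, -0.1, -0.4], [0, 0, 0, 0, 0, -0.05, -0.4], [0, 0, 0, 0, 0, -0.025, -0.4], [0, 0, 0, 0, 0, -0.01, -0.4], [0, 0, 0, 0, 0, 0, -0.4]]], grip_force=10)

```text
time_s: 15.8
ee_pos: [509.9, 9.3, 90.6]
ee_rot: [179.8, -0.1, 60.4]
force: [-0.0, -0.3, -0.6]
gripper_width: 63.9
gripper_force: 0.0
```

Call:
send_rows(targets=[[[0, 0, 0, 0, 0, 0, 0.7], [0, 0, 0, 0, 0, 0, 0.7], [0, 0, 0, 0, 0, 0, 0.7], [0, 0, 0, 0, 0, 0, 0.7], [0, 0, 0, 0, 0, 0, 0.7], [0, 0, 0, 0, 0, 0, 0.7]]])

```text
time_s: 16.4
ee_pos: [509.4, 9.5, 89.9]
ee_rot: [179.9, -0.0, 60.4]
force: [-0.6, -0.5, -0.3]
gripper_width: 18.6
gripper_force: 0.0
```

```bash
python3 log.py
python3 - <<'E'
from h import *
p,d=optics.grab_frame("scene"); c=cv2.resize(p[130:300,120:320,::-1],None,fx=3,fy=3,interpolation=2); cv2.imwrite("pics/scene5.png",c)
E
```

```text
time_s 16.4
qpos [-2.2000e-01  1.9070e+01  1.0847e+02 -2.0000e-02  5.2350e+01  2.9390e+01]
ee_pos [509.36   9.47  89.93]
ee_rot [ 1.7989e+02 -4.0000e-02  6.0410e+01]
force [-0.58 -0.46 -0.29]
torque [-0.09  0.12  0.04]
gripper_width 18.62
gripper_force 0.0
```

View pics/scene5.png

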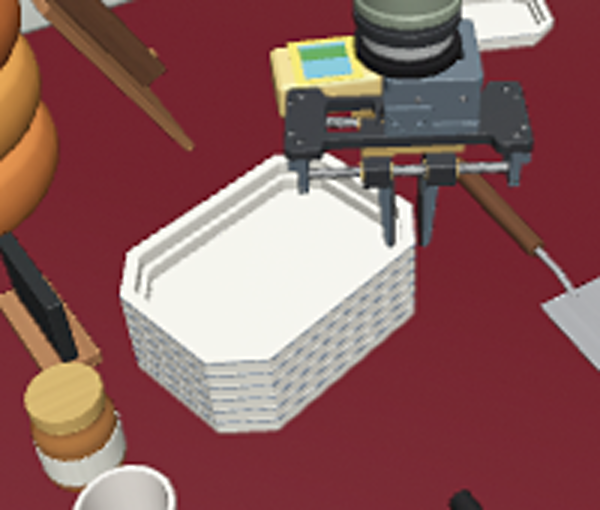

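The fingers straddle the near corner's rim, at (405,220) in the crop, one inside and one outside. Closing now.

Call:
send_rows(targets=[[[0, 0, 0, 0, 0, -0.008, 1], [0, 0, 0, 0, 0, 0, 1], [0, 0, 0, 0, 0, 0, 1], [0, 0, 0, 0, 0, 0, 1]]])

```text
time_s: 16.85
ee_pos: [509.5, 9.5, 88.6]
ee_rot: [179.9, -0.1, 60.4]
force: [0.0, 0.7, 5.4]
gripper_width: 10.1
gripper_force: 10.0
```

Call:
send_rows(targets=[[[0, 0, 0, 0, 0, 0, 1], [0, 0, 0, 0, 0, 0, 1]]], grip_force=60)

```text
time_s: 17.05
ee_pos: [509.5, 9.5, 88.6]
ee_rot: [179.9, -0.1, 60.4]
force: [-0.9, 0.2, 4.5]
gripper_width: 9.6
gripper_force: 60.0
```

```bash
python3 log.py
cat > peel.py <<'E'
from h import *
# rows for a tilt about an axis at corner d, height zp
y=Rot.from_euler('z',15.6,degrees=True); u=y.apply([181,-121,0]); u/=np.linalg.norm(u); w=np.cross([0,0,1],u)
D=np.array([612.4,-24.5,0])+y.apply([90.5,-60.5,0])+5*u; D[2]=84
x=np.array(env.state()["ee_pos"]); print("axis",np.round(w,3),"u",np.round(u,3))
st=1.5
for i in range(9):
    r=Rot.from_rotvec(w*np.radians(st)); xn=D+r.apply(x-D); print(np.round((i+1)*st,1),np.round(w*st/90,4),np.round((xn-x)/200,4)); x=xn
E
python3 peel.py
```

```text
time_s 17.05
qpos [-2.2000e-01  1.9160e+01  1.0856e+02 -2.0000e-02  5.2140e+01  2.9380e+01]
ee_pos [509.53   9.5   88.6 ]
ee_rot [ 1.7987e+02 -6.0000e-02  6.0420e+01]
force [-0.94  0.15  4.53]
torque [0.05 0.25 0.15]
gripper_width 9.64
gripper_force 60.0
axis [ 0.312  0.95  -0.   ] u [ 0.95  -0.312  0.   ]
1.5 [ 0.0052  0.0158 -0.    ] [ 0.0009 -0.0003  0.0291]
3.0 [ 0.0052  0.0158 -0.    ] [ 0.0017 -0.0005  0.029 ]
4.5 [ 0.0052  0.0158 -0.    ] [ 0.0024 -0.0008  0.029 ]
6.0 [ 0.0052  0.0158 -0.    ] [ 0.0031 -0.001   0.0289]
7.5 [ 0.0052  0.0158 -0.    ] [ 0.0038 -0.0013  0.0288]
9.0 [ 0.0052  0.0158 -0.    ] [ 0.0045 -0.0015  0.0287]
10.5 [ 0.0052  0.0158 -0.    ] [ 0.0052 -0.0017  0.0286]
12.0 [ 0.0052  0.0158 -0.    ] [ 0.006  -0.002   0.0284]
13.5 [ 0.0052  0.0158 -0.    ] [ 0.0067 -0.0022  0.0282]
```

Call:
send_rows(targets=[[[0.0052, 0.0158, 0, 0.0009, -0.0003, 0.0291, 1], [0.0052, 0.0158, 0, 0.0017, -0.0005, 0.029, 1], [0, 0, 0, 0, 0, 0, 1]]])

```text
time_s: 17.35
ee_pos: [510.7, 8.9, 99.4]
ee_rot: [-177.2, 0.6, 60.4]
force: [1.3, -1.0, -2.7]
gripper_width: 9.3
gripper_force: 60.0
```

Call:
send_rows(targets=[[[0.0052, 0.0158, 0, 0.0024, -0.0008, 0.029, 1], [0.0052, 0.0158, 0, 0.003, -0.001, 0.0289, 1], [0, 0, 0, 0, 0, 0, 1]]])

```text
time_s: 17.65
ee_pos: [511.1, 8.7, 111.2]
ee_rot: [-174.2, 1.2, 60.4]
force: [-0.1, -0.7, -0.6]
gripper_width: 9.4
gripper_force: 60.0
```

```bash
python3 log.py; python3 go.py 509 9.4 88 180 0 60.6
```

```text
time_s 17.65
qpos [ -1.43  20.61 102.54   1.92  62.49  27.24]
ee_pos [511.12   8.68 111.16]
ee_rot [-174.23    1.16   60.41]
force [-0.07 -0.7  -0.57]
torque [-0.11 -0.11 -0.13]
gripper_width 9.42
gripper_force 60.0
turn [-0.02  -0.062  0.003] rows 0.6855452099898448 shift [-0.011  0.004 -0.116] rows 0.4653514757009109
q [ -1.4  20.6 102.5   1.9  62.5  27.2]
```

Call:
send_rows(targets=[[[0.0052, 0.0158, 0, 0.0038, -0.0013, 0.0288, 1], [0.0052, 0.0158, 0, 0.0045, -0.0015, 0.0287, 1], [0, 0, 0, 0, 0, 0, 1]]])

```text
time_s: 17.95
ee_pos: [513.2, 8.2, 122.8]
ee_rot: [-171.4, 1.7, 60.5]
force: [0.7, -0.2, -1.0]
gripper_width: 9.3
gripper_force: 60.0
```

```bash
python3 log.py
python3 - <<'E'
from h import *
p,d=optics.grab_frame("scene"); c=cv2.resize(p[130:300,120:320,::-1],None,fx=3,fy=3,interpolation=2); cv2.imwrite("pics/scene6.png",c)
E
```

```text
time_s 17.95
qpos [-1.99 21.54 99.44  2.68 67.48 26.42]
ee_pos [513.23   8.2  122.83]
ee_rot [-171.38    1.7    60.51]
force [ 0.74 -0.21 -0.99]
torque [-0.15 -0.16 -0.02]
gripper_width 9.32
gripper_force 60.0
```

View pics/scene6.png

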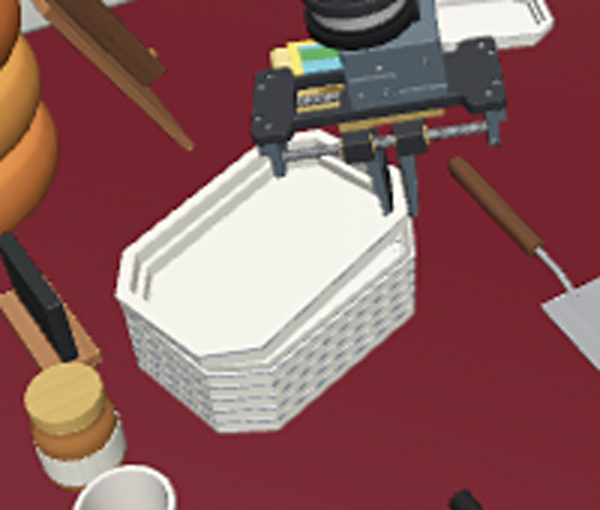

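The tray is peeling. There is a gap below the gripped corner at crop (400,225), and the far corner at (140,285) is still nested. Continuing to about 15°.

Call:
send_rows(targets=[[[0.0052, 0.0158, 0, 0.0052, -0.0017, 0.0286, 1], [0.0052, 0.0158, 0, 0.006, -0.002, 0.0284, 1], [0, 0, 0, 0, 0, 0, 1]]])

```text
time_s: 18.3
ee_pos: [515.4, 7.5, 134.2]
ee_rot: [-168.4, 2.3, 60.6]
force: [0.3, -1.1, -1.4]
gripper_width: 9.3
gripper_force: 60.0
```

Call:
send_rows(targets=[[[0.0052, 0.0158, 0, 0.0067, -0.0022, 0.0282, 1], [0.0052, 0.0158, 0, 0.0073, -0.0024, 0.028, 1], [0, 0, 0, 0, 0, 0, 1]]])

```text
time_s: 18.6
ee_pos: [518.2, 6.6, 145.3]
ee_rot: [-165.5, 2.9, 60.8]
force: [1.5, 0.5, -0.8]
gripper_width: 8.9
gripper_force: 60.0
```

Call:
send_rows(targets=[[[0, 0, 0, 0, 0, 0.02, 1], [0, 0, 0, 0, 0, 0.02, 1], [0, 0, 0, 0, 0, 0.02, 1], [0, 0, 0, 0, 0, 0.03, 1]]])

```text
time_s: 19.0
ee_pos: [517.0, 6.8, 163.7]
ee_rot: [-165.4, 2.9, 60.8]
force: [0.3, -0.4, -2.2]
gripper_width: 9.6
gripper_force: 60.1
```

```bash
python3 log.py
python3 - <<'E'
from h import *
p,d=optics.grab_frame("scene"); c=cv2.resize(p[130:300,120:320,::-1],None,fx=3,fy=3,interpolation=2); cv2.imwrite("pics/scene7.png",c)
E
```

```text
time_s 19.0
qpos [-3.03 22.98 91.72  3.93 79.76 25.37]
ee_pos [516.98   6.83 163.71]
ee_rot [-165.36    2.92   60.78]
force [ 0.28 -0.39 -2.2 ]
torque [-0.14  0.14  0.  ]
gripper_width 9.61
gripper_force 60.07
```

View pics/scene7.png

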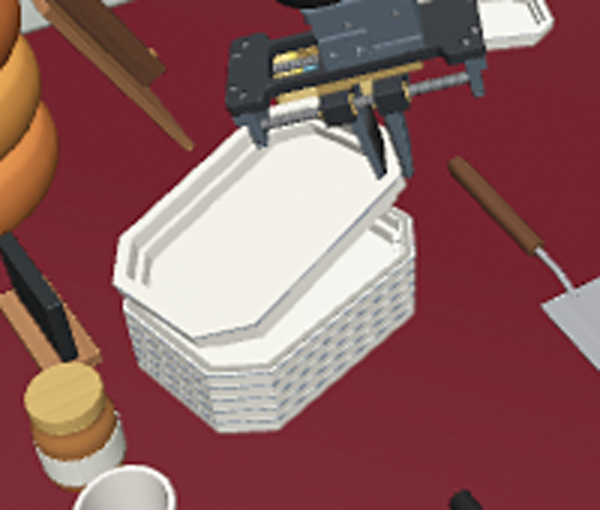

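The tray is raised about 75 mm at the gripped corner, and its far corner is at crop (120,280), just leaving the stack. The rest of the stack is still in place. I'll lift it clear and level it.

Call:
send_rows(targets=[[[0, 0, 0, 0, 0, 0.04, 1], [0, 0, 0, 0, 0, 0.06, 1], [0, 0, 0, 0, 0, 0.08, 1], [0, 0, 0, 0, 0, 0.1, 1], [0, 0, 0, 0, 0, 0.1, 1], [-0.0087, -0.0263, 0, 0, 0, 0.04, 1], [-0.0087, -0.0263, 0, 0, 0, 0.02, 1], [-0.0087, -0.0263, 0, 0, 0, 0, 1], [-0.0087, -0.0263, 0, 0, 0, 0, 1], [-0.0087, -0.0263, 0, 0, 0, 0, 1], [-0.0087, -0.0263, 0, 0, 0, 0, 1], [0, 0, 0, 0, 0, 0, 1]]])

```text
time_s: 20.25
ee_pos: [515.9, 7.2, 252.2]
ee_rot: [179.9, -0.0, 60.5]
force: [0.3, 0.3, -2.5]
gripper_width: 9.5
gripper_force: 60.1
```

```bash
python3 log.py; python3 go.py 586.6 378 192.6 180 0 60.5
cat > lev.py <<'E'
from h import *
# plane of the held tray (inner floor) from the scene camera, seen near the expected place
import sys
x=np.array(env.state()["ee_pos"]); c=np.array([103.4,-33.9,0])+[x[0],x[1],0]
for n in("scene","top"):
    p,d=optics.grab_frame(n); P=cloud(n,d); z0=x[2]
    m=(abs(P[...,2]-z0)<45)&(np.hypot(P[...,0]-c[0],P[...,1]-c[1])<130)&(p.min(-1)>110)
    k,l,st,_=cv2.connectedComponentsWithStats(m.astype(np.uint8)); Q=P[l==1+np.argmax(st[1:,4])]
    A=np.c_[Q[:,:2]-c[:2],np.ones(len(Q))]; k=np.ones(len(Q),bool)
    for _ in range(6):
        f=np.linalg.lstsq(A[k],Q[k,2],rcond=None)[0]; r=Q[:,2]-A@f; k=abs(r)<(4 if _>1 else 10)
    cc,s,a=cv2.minAreaRect(Q[:,:2].astype(np.float32))
    print(n,len(Q),k.sum(),"floor z at centre - TCP",round(f[2]-z0,1),"slope deg x,y",np.round(np.degrees(f[:2]),2),"rect",np.round(cc,1),np.round(s,1),round(a,1),"exp",np.round(c[:2],1),"z pct",np.round(np.percentile(Q[:,2],[2,50,98]),1))
E
python3 lev.py
```

```text
time_s 20.25
qpos [-4.500e-01  1.157e+01  9.341e+01 -4.000e-02  7.489e+01  2.911e+01]
ee_pos [515.85   7.21 252.24]
ee_rot [ 1.7987e+02 -3.0000e-02  6.0450e+01]
force [ 0.26  0.33 -2.49]
torque [-0.01  0.32 -0.02]
gripper_width 9.55
gripper_force 60.08
turn [0.    0.001 0.001] rows 0.016484118361928767 shift [ 0.354  1.854 -0.298] rows 7.643224372230652
q [-0.5 11.6 93.4 -0.  74.9 29.1]
scene 5445 2871 floor z at centre - TCP -16.1 slope deg x,y [-0.57 -0.11] rect [619.8 -26.4] [221.8 163.6] 16.1 exp [619.3 -26.7] z pct [234.3 237.9 264.3]
top 2782 1350 floor z at centre - TCP -17.1 slope deg x,y [-0.05 -0.3 ] rect [646.  -51.7] [235.9 144.7] 48.3 exp [619.3 -26.7] z pct [231.4 239.  264.2]
```

Call:
send_rows(targets=[[[0, 0, 0, 0.0115, 0.06, 0, 1], [0, 0, 0, 0.023, 0.12, 0, 1], [0, 0, 0, 0.0306, 0.16, -0.03, 1], [0, 0, 0, 0.0306, 0.16, -0.03, 1], [0, 0, 0, 0.0306, 0.16, -0.03, 1], [0, 0, 0, 0.0306, 0.16, -0.03, 1], [0, 0, 0, 0.0306, 0.16, -0.04, 1], [0, 0, 0, 0.0306, 0.16, -0.04, 1], [0, 0, 0, 0.0306, 0.16, -0.04, 1], [0, 0, 0, 0.0306, 0.16, -0.04, 1], [0, 0, 0, 0.0306, 0.16, -0.03, 1], [0, 0, 0, 0.0103, 0.054, 0, 1]]])

```text
time_s: 21.55
ee_pos: [581.3, 345.5, 187.3]
ee_rot: [-179.9, 0.0, 60.5]
force: [0.1, -0.6, -3.2]
gripper_width: 9.5
gripper_force: 60.1
```

Call:
send_rows(targets=[[[0, 0, 0, 0, 0, 0, 1], [0, 0, 0, 0, 0, 0, 1], [0, 0, 0, 0, 0, 0, 1]]])

```text
time_s: 21.85
ee_pos: [581.7, 340.4, 190.0]
ee_rot: [179.9, 0.0, 60.3]
force: [-0.3, -0.5, -2.2]
gripper_width: 9.5
gripper_force: 60.1
```

```bash
python3 log.py; python3 go.py 586.6 378 191 180 0 60.5; python3 lev.py
python3 - <<'E'
from h import *
p,d=optics.grab_frame("scene"); q,e=optics.grab_frame("top"); cv2.imwrite("pics/both8.png",cv2.resize(np.vstack([p,q])[:,:,::-1],(400,600),interpolation=3))
P=cloud("top",e)
P2=cloud("scene",d)
for n,Q in(("top",P),("scene",P2)):
    m=(abs(Q[...,2]-86)<6)&(np.hypot(Q[...,0]-612,Q[...,1]+24)<135)
    k,l,st,_=cv2.connectedComponentsWithStats(m.astype(np.uint8)); W=Q[l==1+np.argmax(st[1:,4])]; r=cv2.minAreaRect(W[:,:2].astype(np.float32)); print(n,"rest top",np.round(r[0],1),np.round(r[1],1),round(r[2],1))
E
```

```text
time_s 21.85
qpos [29.4  28.1  77.52 -0.1  74.31 59.09]
ee_pos [581.74 340.39 190.05]
ee_rot [179.89   0.    60.34]
force [-0.28 -0.47 -2.17]
torque [0.02 0.32 0.03]
gripper_width 9.48
gripper_force 60.08
turn [0.001 0.001 0.002] rows 0.02312897516227854 shift [0.024 0.188 0.005] rows 0.7587703921776611
q [29.4 28.1 77.5 -0.1 74.3 59.1]
scene 11997 8447 floor z at centre - TCP -16.5 slope deg x,y [-0.64  0.16] rect [689.9 307.6] [211.  161.3] 15.3 exp [685.1 306.5] z pct [171.5 174.1 201.7]
top 4136 2562 floor z at centre - TCP -16.7 slope deg x,y [-0.66  0.35] rect [684.3 306. ] [222.1 161.5] 15.4 exp [685.1 306.5] z pct [169.6 174.6 202.9]
top rest top [612.5 -24.7] [221.2 161.2] 15.6
scene rest top [612.7 -24.5] [222.3 163.1] 15.8
```

View pics/both8.png

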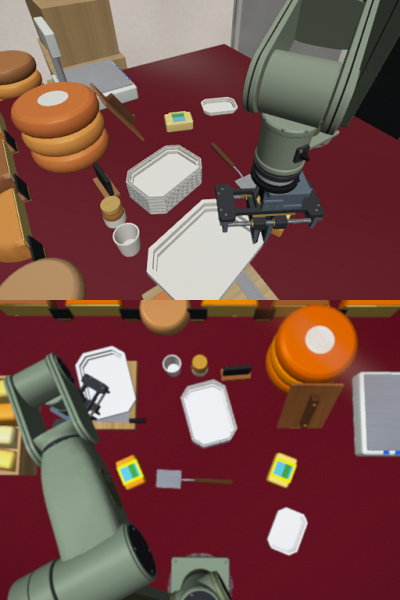

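The rest of the stack is unmoved and the cover is still leaning (combined picture, lower half: stack (208,413), cover (310,405)). The tray is over the board but 38 mm short in y, and droops 0.6° toward +x. Correcting both.

Call:
send_rows(targets=[[[0, 0, 0, 0.008, 0.05, 0, 1], [0, 0, 0, 0.008, 0.05, 0, 1], [-0.002, -0.006, 0, 0.008, 0.05, 0, 1], [0, 0, 0, 0, 0.038, 0, 1], [0, 0, 0, 0, 0, 0, 1], [0, 0, 0, 0, 0, 0, 1], [0, 0, 0, 0, 0, 0, 1], [0, 0, 0, 0, 0, 0, 1]]])

```text
time_s: 22.85
ee_pos: [586.5, 378.8, 189.7]
ee_rot: [179.3, -0.1, 60.4]
force: [0.8, 0.3, -2.2]
gripper_width: 9.5
gripper_force: 60.1
```

```bash
python3 log.py; python3 lev.py
```

```text
time_s 22.85
qpos [32.16 30.18 73.98 -0.54 75.42 61.91]
ee_pos [586.52 378.76 189.72]
ee_rot [ 1.7934e+02 -1.2000e-01  6.0380e+01]
force [ 0.78  0.32 -2.24]
torque [0.03 0.35 0.03]
gripper_width 9.51
gripper_force 60.08
scene 11235 8186 floor z at centre - TCP -15.5 slope deg x,y [-0.12 -0.04] rect [693.5 345.7] [213.6 160.8] 15.3 exp [689.9 344.9] z pct [172.4 174.7 202.1]
top 4179 2660 floor z at centre - TCP -15.9 slope deg x,y [0.   0.09] rect [688.8 344.3] [221.8 161. ] 15.3 exp [689.9 344.9] z pct [170.3 175.1 203.3]
```

The tray is level to about 0.1°, centred over the board at (689,344), with its underside about 172 mm up. Handing in.

```bash
python3 -c "
from workcell import env; print(env.job_done())"
```

```text
the job is handed in; nothing more can be done
None
```

The job is handed in at 22.9 s: the cover leans on the cheese tower, the top tray was peeled off corner-first with the rest of the stack unmoved, and the arm holds it level, centred about 15 cm above the cutting board.

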